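# Release the latched beam-shutter key

## Robot

A 7-joint arm with a two-finger parallel gripper is mounted at the origin on the work surface. World frame = base frame: x ahead of the robot, y to its left, z up, the work surface at z = 0. Lengths are in m, angles in degrees, forces in N, time in s.
With the tool pointing down it reaches from about 0.35 to 0.775 m from the base axis. Payload 3.1 kg.
Tool frame: the origin (TCP) lies on the centre line of the jaws, within the pads' length; the fingertips stand 17 mm ahead of it and the grasp point (between the pads) lies 2 mm behind it (robot.tip_reach is the distance from the TCP to the fingertips, in m); z points along the fingers, y is the line along which they close (so a half turn about z gives the same grasp; the last joint's range is limited). The gripper opens to 85 mm and grips with 20 to 120 N. Pads are 22 mm wide; open, the fingers measure 114 mm over their backs; the gripper's body (76 mm by 85 mm) begins 54 mm behind the grasp point. The pads swing forward as they close: fully open they stand 13 mm farther back than shut.
Start: joints at [-67.019, 17.813, 0.802, 86.603, -0.252, 75.585, -1.558], TCP at [0.236, 0.497, 0.248] pointing down, gripper open.
Joint ranges: [-154.91, 154.91], [-16.99, 109.72], [-72.82, 74.43], [7.12, 147.25], [-82.49, 262.49], [11.32, 116.49], [-174.64, 174.64]. Speed limits (degrees/s): [159.86, 159.86, 180, 180, 180, 180, 180].

## Interface

Orientations are given as [roll, pitch, yaw] about the fixed x, y, z axes, in that order (R = Rz(yaw) Ry(pitch) Rx(roll)).
In Python, from station import robot, fingers, vision, workorder, recognise gives the robot as it stands. Calls block until the motion is done:
- robot.move_to(position, orientation): joint-space move of the TCP to a pose.
- robot.line_to(position, orientation=None, velocity=0.15, f_stop=None): straight line of the TCP; orientation=None keeps the orientation; velocity is the mean speed in m/s. With f_stop (N) it stops when the force on the tool has changed by that much, and returns True; else False.
- robot.move_j(angles): joint-space move.
- fingers.gripper_to(opening, force=None): opening from 0.0 (shut) to 1.0 (fully open); force is the grip in N (None keeps the last); returns when the fingers have stopped.
- robot.pause(seconds).
- robot.inverse_kinematics(position, orientation): joint angles nearest the present ones, or None.
- vision.grab_frame(name): name is "scene" or "top"; returns the picture (480x640x3 uint8, red, green, blue); there is no depth.
- vision.calibration(name): a dict with "mtx" (3x3 intrinsics, pixels), "k1" (the pictures are not rectified: a ray, as slopes to the right and down, at radius r is drawn at 1 + k1 r^2 times it, then the intrinsics apply), "extrinsics" (4x4, takes a point from world to camera coordinates). Camera axes: x right, y up, looking along -z (the intrinsics and any distortion apply to the point x, -y, -z); pixel columns grow to the right and rows downward; lengths in m; the calibration is good to about 2 mm. A picture is of the moment at which its call begins. calibration takes no time and is no camera call.
A pose or a line that the arm cannot do raises robot.PlanningError and nothing moves.
- workorder.close_job(): hands the job in; it is judged then, once.
Trained networks look in the newest picture that a camera, given by its name, has taken for a name from the list of things; names that differ only in an ending like _2 or _b are one class to them, and where a whole thing is asked for, a point or a joint stands for the part that bears it (a point fixed in the world has none). Each returns a list of dicts, best first, with "p" (0 to 1); they miss things now and then, are a little off and sometimes report something else, mostly with a low value. They report only what shows in the picture. A call takes as long as a camera call. They do not tell look-alikes from the thing itself.
- recognise(label, camera): "rect" ([centre column, centre row, width, height] in pixels, round what is visible of it).
Readings, each from a call of its own:
- robot.current_time_s(): time.
- robot.current_joint_positions(): joint angles.
- robot.current_dq(): joint speeds.
- robot.current_joint_torque(): joint torques, N m.
- robot.current_tool_pos(): TCP position.
- robot.current_eef_rot(): TCP orientation.
- robot.current_contact_force(): force on the tool from outside, world axes, zero at the start.
- robot.current_torque(): the same for the moment, N m.
- robot.current_finger_gap(): opening from 0.0 (shut) to 1.0 (fully open).
- robot.current_gripper_force(): force on a finger pad.
Only numpy, scipy, OpenCV 4.12 (cv2) and the standard library are available. Lean on these libraries where they do the work, as an engineer would, in place of code of your own. Each camera call takes 0.05 s, during which the arm holds its last target. There are 200 camera calls.

## Task

Before anyone reaches into the beam path, check the shutter control box: starting with the key next to the red stop button and working along the row, tap each of the four identical keys lightly with a fingertip to feel which one is still latched down, without pushing any of them in. Then press the latched key fully in and let go, so that it springs up and all four keys stand up. Leave the stop button and the loose optics and tools around the box alone.

Things in the scene. Friction and masses are not known exactly. Their poses are not given: they have to be found in the camera images.
- control_box: Grey control box bolted to the table, 92 mm deep (x, about its origin), from y = -125 to +145 mm, flat aluminium top 62 mm up. Origin on the table under the middle of the key row; y along the row towards the red stop button. On top, along y: stop button (+109 mm), four keys (+51, +17, -17, -51 mm), flat steel key switch 22 mm wide, 6 mm high (-96 mm). Place and yaw (within 0.5 rad) vary.
- key_a: One of the four identical push keys; which place in the row it has varies. Origin fixed on the box's flat top (62 mm above the table) under the middle of the key, axes as the box's: it does not move with the key. The white cap is 22 x 22 mm; its flat top stands 15 mm above this origin when the key is up, 11 mm when it is latched down, 5.6 mm when fully in.
- key_b: One of the four identical push keys; which place in the row it has varies. Origin fixed on the box's flat top (62 mm above the table) under the middle of the key, axes as the box's: it does not move with the key. The white cap is 22 x 22 mm; its flat top stands 15 mm above this origin when the key is up, 11 mm when it is latched down, 5.6 mm when fully in.
- key_c: One of the four identical push keys; which place in the row it has varies. Origin fixed on the box's flat top (62 mm above the table) under the middle of the key, axes as the box's: it does not move with the key. The white cap is 22 x 22 mm; its flat top stands 15 mm above this origin when the key is up, 11 mm when it is latched down, 5.6 mm when fully in.
- key_d: One of the four identical push keys; which place in the row it has varies. Origin fixed on the box's flat top (62 mm above the table) under the middle of the key, axes as the box's: it does not move with the key. The white cap is 22 x 22 mm; its flat top stands 15 mm above this origin when the key is up, 11 mm when it is latched down, 5.6 mm when fully in.
- key_a_cap (a joint): How far key_a is pushed down, m: 0 = up, 0.004 = latched down, 0.0094 = fully in. Exactly one of the four starts latched. A key that is up gives at once on its spring (1.5 N, then 0.55 N per mm) and latches if let go from beyond 8.3 mm (6 N). A latched key stays firm up to 3.7 N; let go from beyond about 7.5 mm (5.5 N) it is released and springs up. The end stop is reached at 7 N.
- key_b_cap (a joint): How far key_b is pushed down, m: 0 = up, 0.004 = latched down, 0.0094 = fully in. Exactly one of the four starts latched. A key that is up gives at once on its spring (1.5 N, then 0.55 N per mm) and latches if let go from beyond 8.3 mm (6 N). A latched key stays firm up to 3.7 N; let go from beyond about 7.5 mm (5.5 N) it is released and springs up. The end stop is reached at 7 N.
- key_c_cap (a joint): How far key_c is pushed down, m: 0 = up, 0.004 = latched down, 0.0094 = fully in. Exactly one of the four starts latched. A key that is up gives at once on its spring (1.5 N, then 0.55 N per mm) and latches if let go from beyond 8.3 mm (6 N). A latched key stays firm up to 3.7 N; let go from beyond about 7.5 mm (5.5 N) it is released and springs up. The end stop is reached at 7 N.
- key_d_cap (a joint): How far key_d is pushed down, m: 0 = up, 0.004 = latched down, 0.0094 = fully in. Exactly one of the four starts latched. A key that is up gives at once on its spring (1.5 N, then 0.55 N per mm) and latches if let go from beyond 8.3 mm (6 N). A latched key stays firm up to 3.7 N; let go from beyond about 7.5 mm (5.5 N) it is released and springs up. The end stop is reached at 7 N.
- stop_button (a joint): How far the red stop button is pushed down, m: 0 = up, 0.006 = end stop.
- stop_button_top (a point): Top centre of the red mushroom stop button, 40 mm across, 34 mm above the box's top, beyond the first key: 58 mm from that key's middle.
- lens_mount: Loose lens in a black round graduated mount on a post and a 50 x 60 mm foot, 132 mm high; origin under the foot. It stands on the table beyond the stop-button end of the box.
- prism_stage: Loose round black stage 50 mm across with a glass cube under a clamp screw, 78 mm high; origin under it. It stands beyond the other end of the box.
- hex_driver: Loose driver with red handle, 170 mm long, lying on the table on the far side of the box, roughly along the row; origin under its middle.
- spare_post: Loose steel post 25 mm across and 54 mm high, standing on the table on the robot's side of the box; origin under it.
Not all that is in view belongs to the job. Leave any orange or purple look-alike of the prism_stage alone.

How it is judged:
By the outcome, as a careful person would: the job done as asked, in the order asked, and still so for the second after the job is handed in, with the robot touching nothing.
It also fails if it takes over 45 s, if anything falls off the work surface, if the arm or the gripper's body presses on something with over 40 N, if the wrist force passes 120 N, or if a joint passes its speed limit or range.

## Working session

There is one attempt and no reset: what is moved stays moved. The work goes in short steps, each a Python script; the robot and the scene stay as the last script left them, time stands still between calls to the robot, and variables do not carry over. Pictures are saved under pics/ and viewed, at most 10 in all, crops included, and the job is handed in when it is done.

```bash
ls; mkdir -p pics; python3 - <<'E'
from station import robot, fingers, vision, recognise
import cv2
for n in ("scene","top"):
    im=vision.grab_frame(n); cv2.imwrite(f"pics/{n}0.png",im[:,:,::-1])
    c=vision.calibration(n); print(n,c)
    for l in ("control_box","stop_button_top","key_a","lens_mount","prism_stage","spare_post"):
        print(l,[(d["rect"],round(d["p"],2)) for d in recognise(l,n)[:6]])
print(robot.current_time_s(), robot.current_eef_rot())
E
```

```text
pics
scene {'mtx': array([[464.21897643,   0.        , 324.28943284],
       [  0.        , 464.21897643, 243.48786852],
       [  0.        ,   0.        ,   1.        ]]), 'k1': 0.011711727698849508, 'extrinsics': array([[ 0.77015258,  0.63733319, -0.02591155, -0.43368388],
       [-0.33602313,  0.4399087 ,  0.83280778,  0.11385817],
       [ 0.54217476, -0.63268218,  0.55295551, -1.26966324],
       [ 0.        ,  0.        ,  0.        ,  1.        ]])}
control_box [([301.6, 294.4, 132.9, 113.9], 0.61)]
stop_button_top [([337.4, 241.3, 24.0, 16.2], 0.63)]
key_a [([285.5, 292.2, 19.8, 18.2], 0.73), ([320.8, 266.1, 15.3, 12.0], 0.56), ([296.6, 280.9, 18.1, 13.4], 0.54), ([309.5, 272.8, 18.3, 17.4], 0.45)]
lens_mount [([368.0, 232.1, 33.4, 65.5], 0.85)]
prism_stage [([214.6, 403.6, 35.5, 52.5], 0.92), ([183.5, 349.1, 29.8, 44.5], 0.89), ([289.5, 381.0, 38.3, 52.3], 0.62), ([242.8, 352.7, 33.5, 47.8], 0.57), ([310.0, 273.3, 11.7, 18.4], 0.5)]
spare_post [([263.7, 270.9, 13.6, 28.5], 0.67), ([309.9, 270.9, 18.1, 13.2], 0.64), ([335.6, 241.7, 21.8, 9.3], 0.35)]
top {'mtx': array([[527.
[... 257 characters left out ...]
9624159, -0.01882709,  0.08454724, -0.57878535],
       [-0.08443083,  0.00689568,  0.99640548, -0.98863282],
       [ 0.        ,  0.        ,  0.        ,  1.        ]])}
control_box [([358.8, 244.4, 160.1, 60.9], 0.97)]
stop_button_top []
key_a [([358.5, 246.6, 11.0, 12.4], 0.73), ([375.1, 242.6, 13.8, 15.8], 0.67), ([394.5, 246.4, 15.8, 19.5], 0.65), ([340.7, 247.2, 17.0, 12.7], 0.52)]
lens_mount [([250.2, 249.3, 45.1, 35.2], 0.92), ([360.9, 243.3, 157.9, 64.3], 0.25)]
prism_stage [([459.1, 235.3, 26.6, 24.2], 0.87), ([504.1, 211.9, 35.7, 23.9], 0.81), ([489.6, 277.4, 33.8, 27.9], 0.57)]
spare_post [([364.4, 307.8, 13.6, 16.9], 0.68)]
0.7 [ 1.79997093e+02 -2.85107811e-04  1.54635217e+02]
```

```bash
python3 - <<'E'
import cv2
a=cv2.imread("pics/top0.png")[170:350,220:540]
cv2.imwrite("pics/topc.png",cv2.resize(a,(800,450),interpolation=cv2.INTER_CUBIC))
b=cv2.imread("pics/scene0.png")[180:450,150:450]
cv2.imwrite("pics/scenec.png",cv2.resize(b,(660,594),interpolation=cv2.INTER_CUBIC))
E
```

```text
(no output)
```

View pics/topc.png

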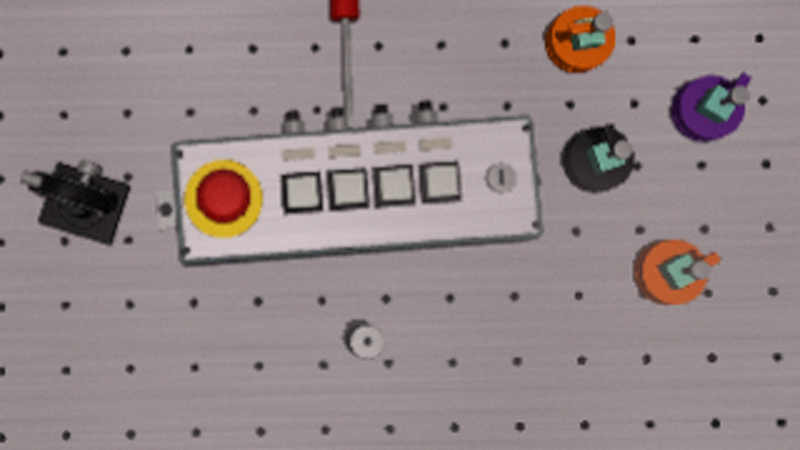

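View pics/scenec.png

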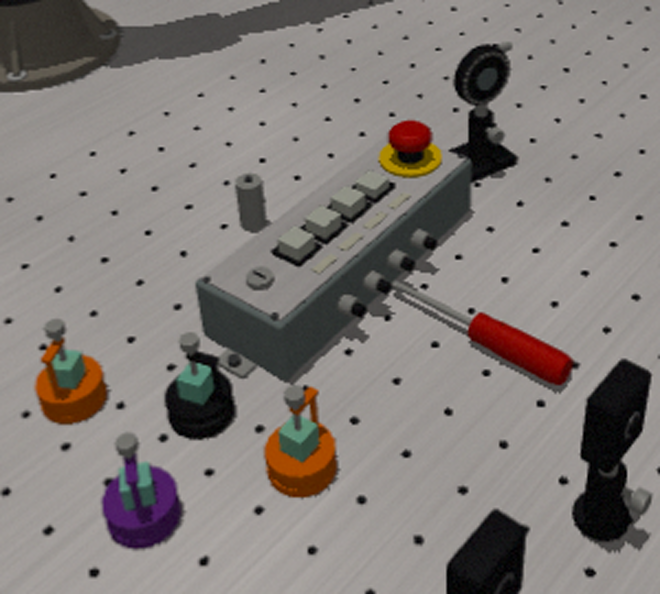

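The top crop shows the stop button at about (223,196) and the four caps at (302,192), (348,188), (394,184) and (441,182). The box corners are at (175,143), (530,118), (541,235) and (183,263). The scene view agrees, with the lens mount beyond the stop button and the post on the robot's side.

```bash
cat > h.py <<'E'
import numpy as np
from station import vision
from scipy.optimize import least_squares
def proj(n,P):
    c=vision.calibration(n); E=c["extrinsics"]; p=np.asarray(P)@E[:3,:3].T+E[:3,3]
    s=np.c_[p[:,0],-p[:,1]]/(-p[:,2:]); s=s*(1+c["k1"]*(s**2).sum(1,keepdims=True))
    return s@c["mtx"][:2,:2].T+c["mtx"][:2,2]
L=np.array([[0,.051,.075],[0,.017,.075],[0,-.017,.075],[0,-.051,.075],[.046,.145,.062],[.046,-.125,.062],[-.046,-.125,.062],[-.046,.145,.062],[0,-.096,.068]])
def world(q,P):
    c,s=np.cos(q[2]),np.sin(q[2]); P=np.asarray(P)
    return np.c_[q[0]+c*P[:,0]-s*P[:,1],q[1]+s*P[:,0]+c*P[:,1],P[:,2]]
E
python3 - <<'E'
from h import *
from station import robot
t=np.array([[302,192],[348,188],[394,184],[441,182],[175,143],[530,118],[541,235],[183,263],[501,178]])/2.5+[220,170]
s=np.array([[374,184],[348,200],[322,221],[296,243],[472,160],[285,322],[199,283]])/2.2+[150,180]
i=[0,1,2,3,4,5,6]
ft=lambda q:(proj("top",world(q,L))-t).ravel()
fs=lambda q:(proj("scene",world(q,L[i]))-s).ravel()
for f in (ft,fs,lambda q:np.r_[ft(q),fs(q)]):
    r=least_squares(f,[.5,-.05,0],x_scale=[.1,.1,.1]); print(r.x.round(4),np.abs(r.fun).max().round(2),np.sqrt((r.fun**2).mean()).round(2))
np.save("q.npy",r.x)
fl=[np.array(robot.current_contact_force()) for _ in range(5)]
print(np.round(fl,2),robot.current_time_s(),robot.tip_reach)
for yaw in (0,90,180,-90):
    print(yaw,robot.inverse_kinematics([r.x[0],r.x[1],.2],[180,0,np.degrees(r.x[2])+yaw]))
E
```

```text
[ 0.5794 -0.0832  0.0553] 2.05 0.94
[ 0.5858 -0.0855  0.0719] 3.49 1.43
[ 0.5814 -0.0833  0.0624] 3.42 1.62
[[-0.44 -0.32  0.2 ]
 [-0.44 -0.32  0.2 ]
 [-0.44 -0.32  0.2 ]
 [-0.44 -0.32  0.2 ]
 [-0.44 -0.32  0.2 ]] 0.7 0.017
0 [-24.23112119  28.88052844  45.64633375  86.22630111 -21.07958279
  73.78244832 -62.66163461]
90 [-23.84219889  28.70064622  44.98470403  86.21190379 -20.71598748
  73.68158799  27.0406582 ]
180 [-17.67842648  26.46050764  35.02611631  85.97541309 -15.55666874
  72.47331129 112.79778549]
-90 [ -33.76140365   36.02834134   64.49636948   86.55591353  -32.84031614
   78.21658028 -143.21101946]
```

```bash
python3 - <<'E'
from h import *
import cv2
q=np.load("q.npy")
im=cv2.imread("pics/top0.png"); hsv=cv2.cvtColor(im,cv2.COLOR_BGR2HSV)
red=((hsv[...,0]<8)|(hsv[...,0]>172))&(hsv[...,1]>150)
def cents(mask,lo,hi):
    n,_,st,ce=cv2.connectedComponentsWithStats(mask.astype(np.uint8),connectivity=4)
    return [(ce[k].round(2),st[k,4],st[k,2:4]) for k in range(1,n) if lo<st[k,4]<hi]
print("red",cents(red,50,2000))
g=cv2.cvtColor(im,cv2.COLOR_BGR2GRAY); dark=(g<90)
# caps: holes in the dark frames; upsample for finer masks
G=cv2.resize(g,None,fx=4,fy=4,interpolation=cv2.INTER_CUBIC)[4*225:4*270,4*325:4*410]
caps=[]
for th in (100,120,140):
    c=[((a[0]+1.5-2+.5)/4+[325,225],b,d) for a,b,d in cents(G>th,1000,5000)]
    print(th,[(x[0].round(2),x[1],x[2]) for x in c])
print(proj("top",world(q,L)).round(1)[:4], proj("top",world(q,[[0,.109,.096]])).round(1))
E
```

```text
red [(array([356.56, 155.24]), np.int32(505), array([13, 44], dtype=int32)), (array([308.95, 247.92]), np.int32(342), array([21, 21], dtype=int32))]
100 [(array([359.58, 259.58]), np.int32(2294), array([51, 51], dtype=int32)), (array([340.97, 240.97]), np.int32(2258), array([51, 50], dtype=int32))]
120 [(array([396.82, 296.82]), np.int32(2163), array([50, 49], dtype=int32)), (array([378.26, 278.26]), np.int32(2157), array([49, 50], dtype=int32)), (array([359.58, 259.58]), np.int32(2124), array([49, 49], dtype=int32)), (array([340.96, 240.96]), np.int32(2114), array([49, 49], dtype=int32))]
140 [(array([396.8, 296.8]), np.int32(1929), array([47, 47], dtype=int32)), (array([378.23, 278.23]), np.int32(1950), array([47, 48], dtype=int32)), (array([359.6, 259.6]), np.int32(1926), array([48, 47], dtype=int32)), (array([340.94, 240.94]), np.int32(1936), array([47, 47], dtype=int32))]
[[340.9 245.8]
 [359.5 244.3]
 [378.1 242.8]
 [396.7 241.3]] [[309.2 247.4]]
```

```bash
cat >> h.py <<'E'
Q=np.array([.580,-.0832,.058]); KY=[.051,.017,-.017,-.051]
RPY=[180,0,90+np.degrees(Q[2])]
def at(i,tipz): return world(Q,[[0,KY[i],tipz+.017]])[0]
def tap(robot,i):
    robot.line_to(at(i,.090),RPY,velocity=.10)
    robot.pause(.15); b=robot.current_contact_force()[2]
    hit=robot.line_to(at(i,.071),velocity=.010,f_stop=1.0)
    z=robot.current_tool_pos()[2]-.017; f=robot.current_contact_force()[2]-b
    robot.line_to(at(i,.090),velocity=.08)
    print("key",i,hit,"tip z",round(z*1000,2),"dF",round(f,2),"t",round(robot.current_time_s(),2),flush=True)
    return z
E
python3 - <<'E'
from h import *
from station import robot,fingers
fingers.gripper_to(0.0,20)
robot.move_to(at(0,.2),RPY)
robot.line_to(at(0,.11),velocity=.15)
print(robot.current_tool_pos(),robot.current_finger_gap(),robot.current_time_s(),robot.current_contact_force())
import cv2
from station import vision
im=vision.grab_frame("scene"); cv2.imwrite("pics/s1.png",cv2.resize(im[130:350,210:450,::-1],(654,600),interpolation=cv2.INTER_CUBIC))
E
```

```text
[ 0.57773198 -0.03232428  0.12776918] 0.001075308581489886 4.4667 [-0.28988951  0.54671054  0.02783157]
```

View pics/s1.png

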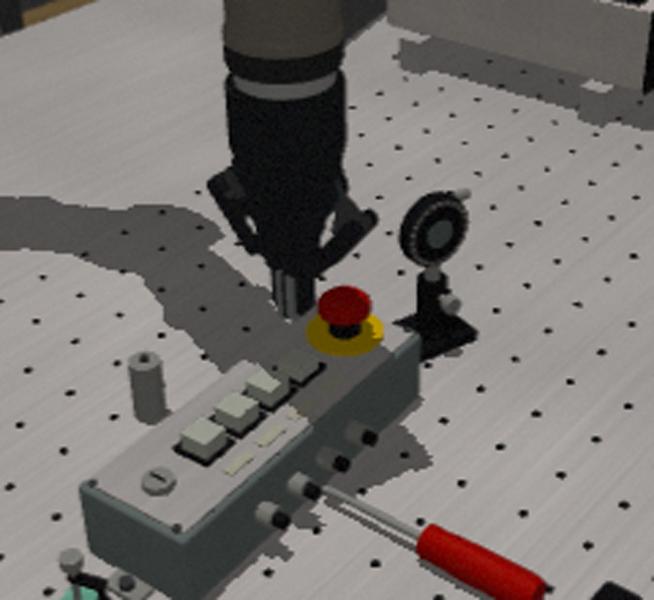

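The closed fingertips at (290,305) hang above the first key (305,365) and clear of the stop button (345,310). The linkage spreads across the row, as planned. Next I'll tap the keys.

```bash
python3 - <<'E'
from h import *
from station import robot
z=tap(robot,0)
if .0745<z<.0795 or .071<z<.0745: 
    for i in (1,2,3): tap(robot,i)
E
```

```text
key 0 True tip z 73.35 dF 1.64 t 6.85
key 1 True tip z 76.47 dF 0.66 t 9.06
key 2 True tip z 76.47 dF 2.21 t 11.27
key 3 True tip z 76.45 dF 1.3 t 13.47
```

Key 0, next to the stop button, is the latched one: contact came at 73.4 mm, against 76.5 mm for the other three. I'll press it fully in.

```bash
python3 - <<'E'
from h import *
from station import robot,vision
import cv2
robot.line_to(at(0,.090),velocity=.10); robot.pause(.15)
hit=robot.line_to(at(0,.064),velocity=.012,f_stop=9.5)
print(hit,robot.current_tool_pos()[2]-.017,robot.current_contact_force()); 
robot.line_to(at(0,.11),velocity=.08); robot.line_to(at(0,.25),velocity=.15)
j=robot.current_joint_positions(); j=list(j); j[0]-=45; robot.move_j(j)
print(robot.current_time_s(), robot.current_tool_pos())
im=vision.grab_frame("scene"); cv2.imwrite("pics/s2.png",cv2.resize(im[220:320,250:370,::-1],(720,600),interpolation=cv2.INTER_CUBIC))
E
```

```text
True 0.06807612891909544 [-1.68599582  0.05484544  6.19317996]
19.9 [0.43166572 0.38303333 0.26604805]
```

View pics/s2.png

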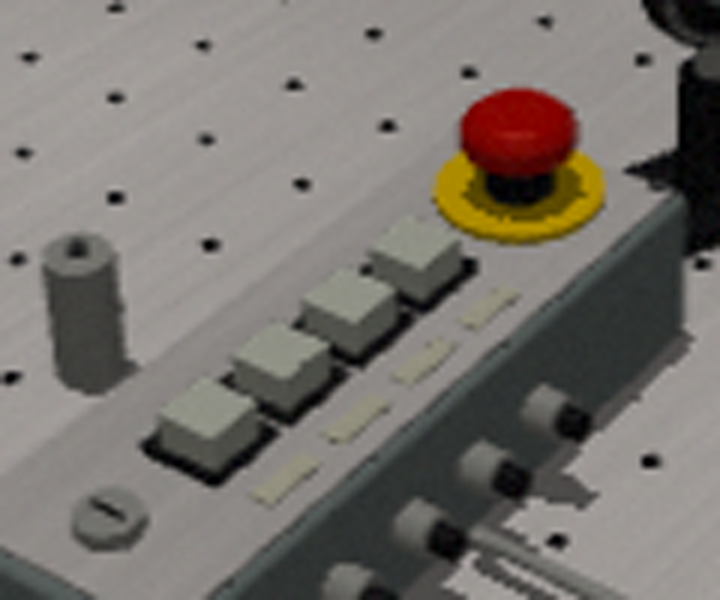

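All four caps at (415,262), (352,315), (282,370) and (210,430) look equally tall. The stop button and the post are unmoved. I'll compare numerically with the starting picture.

```bash
python3 - <<'E'
import cv2,numpy as np
from station import vision
a=cv2.imread("pics/scene0.png")[220:320,250:370]; b=vision.grab_frame("scene")[220:320,250:370,::-1]
s=lambda m:cv2.resize(m,(390,325),interpolation=cv2.INTER_CUBIC)
cv2.imwrite("pics/cmp.png",np.hstack([s(a),s(b)]))
d=cv2.absdiff(a,np.ascontiguousarray(b)).max(2)
for x,y in ((415,262),(352,315),(282,370),(210,430)):
    x//=6;y//=6; print((d[y-8:y+9,x-8:x+9]>35).sum())
E
```

```text
21
1
0
0
```

View pics/cmp.png

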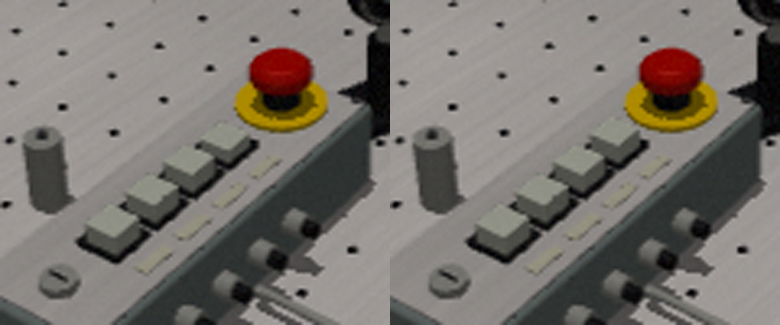

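Only the first key has changed: its cap at (615,140) now stands higher than in the earlier picture at (227,142). The other keys, the stop button and the post look the same.

```bash
python3 -c "
from station import workorder
print(workorder.close_job())"
```

```text
the job is handed in; nothing more can be done
None
```

I tapped all four keys in order and found the latched one next to the stop button; I pressed it fully in and let go, the pictures show all four keys standing up with the stop button untouched, and the job is handed in.

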